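Set out the potting table in the courtyard

ROBOT

A 6-joint arm with a two-finger parallel gripper is mounted at the origin on the work surface. World frame = base frame: x ahead of the robot, y to its left, z up, the work surface at z = 0. Lengths are in m, angles in rad, forces in N, time in s.
With the tool pointing down it reaches from about 0.275 to 1 m from the base axis. Payload 8.4 kg.
Tool frame: the origin (TCP) lies at the very end of the fingers, on their centre line; the grasp point (between the pads) lies 19 mm behind it; y points along the fingers, z is the direction in which the jaws open and shut, and the axes are right-handed (so a half turn about y gives the same grasp; the last joint's range is limited). The gripper opens to 85 mm and grips with 20 to 120 N. Pads are 22 mm wide; open, the fingers measure 114 mm over their backs; the gripper's body (76 mm by 85 mm) begins 54 mm behind the grasp point. The pads swing forward as they close: fully open they stand 13 mm farther back than shut.
Start: joints at [-1.151, 0.353, 1.633, -0, 1.155, -0.002], TCP at [0.256, -0.57, 0.231] pointing down, gripper open.
Joint ranges: [-2.63, 2.63], [-0.92, 2.1], [0.06, 2.66], [-1.3, 4.44], [0, 2.69], [-3.02, 3.02]. Speed limits (rad/s): [2.22, 2.22, 2.79, 3.14, 3.14, 3.14].

INTERFACE

Orientations are given as a unit quaternion [w, x, y, z].
In Python, from bench import r gives the robot as it stands.
- The arm moves only by the shell command python3 -m crank 'ROWS' [OPENING] [FORCE]. ROWS is a JSON object of lists of equal length, an entry for each row: "offset": the shift along the tool's x, y, z in cm, a list of three; "yaw": the turn about the tool's y in rad. In form: {"offset": [[dx, dy, dz], ...], "yaw": [yaw, ...]}. A call has 1 to 20 rows; each row shifts and turns the pose as measured when the row begins, along the tool's axes as they then stand; what a row does not reach is not made up. A row lasts 1/12 s, in which the tool goes at most 41.7 mm and 7.16 degrees, less where a joint would pass 70% of its speed; a pose out of reach is approached as far as the arm can. A call is refused whole if a number of a shift passes 4.17 or a number of a turn 0.125, either way. A call with a gripper value outside its range is refused whole. OPENING is the closure, from -1 (fully open) to 1 (shut), set as the call begins (- or left out, the last holds). The fingers move at their own pace and stop on an object; FORCE is the grip in N (left out, the last holds). Time passes only in rows, so rows that do not move let the fingers close. It gives the time, the measured TCP pose, the force and the opening at its end, in the units of the state.
- r.sense(): the state, without advancing time (a new reading comes with each control period).
- r.read_camera(name): name is "scene" or "top" or "wrist"; returns (picture, depth): 400x640x3 uint8, blue, green, red; 400x640 float32, m along the optical axis (not along the pixel's ray), 0 where there is no reading.
- r.camera_model(name): a dict with "mtx" (3x3 intrinsics, pixels), "dist" ([k1, k2, p1, p2, k3] as OpenCV has them; the pictures are not rectified), "view" (4x4, takes a point from world to camera coordinates); the wrist camera has in their place "T_tool_cam" (4x4, takes a point from camera to tool coordinates, whose origin is the TCP and whose axes are the tool frame's). Camera axes: x right, y up, looking along -z (the intrinsics and any distortion apply to the point x, -y, -z); pixel columns grow to the right and rows downward; lengths in m; the calibration is good to about 2 mm. A picture is of the moment at which its call begins: read the wrist's pose just before it. camera_model takes no time and is no camera call.
- r.close_job(): hands the job in, once; it reports no verdict.
The state is a dict: "time": time; "joint_pos": joint angles; "joint_vel": joint speeds; "tau": joint torques, N m; "tcp_pos": TCP position; "ee_rot": TCP orientation; "ft_force": force on the tool from outside, world axes, zero at the start; "moment": the same for the moment, N m; "gripper_width": opening from 0.0 (shut) to 1.0 (fully open).
Only numpy, scipy, OpenCV 4.12 (cv2) and the standard library are available. Lean on these libraries where they do the work, as an engineer would, in place of code of your own. Each camera call takes 0.05 s, during which the arm holds its last target. There are 200 camera calls.

TASK

Set the table out for potting: lay the half brick flat in the middle of the plank, midway between the big flowerpot and the lidded box and lengthwise along the plank, and stand the small clay pot upright on the middle of the brick. Stand the taller, narrower tin upright on the table straight in front of the big flowerpot (on the robot's side, square to the plank), leaving a 3 cm gap between tin and plank, and lay the can opener flat in the middle of the box's lid, along the lid's long side. Leave the wide short tin and the squashed bottles where they are.

Things in the scene. Friction and masses are not known exactly. Their poses are not given: they have to be found in the camera images.
- brick_c (a point): Centre of the loose half brick: a plain fired-clay block 110 mm long (x), 60 mm wide (y), 40 mm high (z), about 0.45 kg. Starts lying flat on the table. This point is half-way up (20 mm above its underside). The two ends are alike.
- claypot_c (a point): Centre of the small loose terracotta pot: 58 mm high, a round rim band of 60 mm outer diameter over the top 21 mm, tapering below to a 44 mm foot; open at the top, 4 mm walls, about 0.11 kg. Starts upright. This point is on its axis, 29 mm above its underside; z is up along the axis.
- talltin_c (a point): Centre of the tall narrow empty tin: a loose, open-topped bare steel cylinder of 56 mm outer diameter, 100 mm high, 3 mm walls, about 0.07 kg. Starts upright. This point is on its axis, 50 mm above its underside; z is up.
- opener_c (a point): Centre of the loose stainless steel can opener: 140 mm long (x), 26 mm wide (y), 12 mm thick, about 0.13 kg, lying flat. Handles run to -x; the head with its wheel and turning key (26 mm high) is 50 mm off at +x. This point is half-way along, 6 mm above its underside, near the centre of mass; grip here across y.
- plank_mid (a point): Middle of the upper face of a fixed wooden plank lying on the table: 600 mm long (y), 160 mm wide (x), 18 mm thick. This point is in its upper face (18 mm above the table), exactly midway between the big flowerpot and the lidded box. Its -x side is the long edge that faces the robot.
- flowerpot: Big blue glazed flowerpot, fixed, on the plank centre line 190 mm from its middle, at either end: 120 mm high, 130 mm across the rim, 88 mm at the foot. Origin: centre of its underside, 18 mm above the table. Axes as the plank: -x points square across it to the robot side. The plank near edge is 80 mm from its axis, so the tall tin axis belongs 138 mm from its axis along -x.
- lid_top (a point): Middle of the flat upper face of the lid of the closed polypropylene box, fixed, standing on the plank at the other end from the flowerpot: the lid is 180 mm long (y) and 120 mm wide (x), its top 80 mm above the plank (98 mm above the table). A grey snap latch is in the middle of its -x (front) face. The box may be turned a little relative to the plank.
- shorttin_c (a point): Centre of the wide short empty tin, a loose bystander to be left where it is: a bare steel open-topped cylinder of 74 mm diameter, 55 mm high. This point is on its axis, 27.5 mm above the table.
- bottle1_c (a point): Middle of a loose squashed clear plastic bottle with a white cap, lying near the robot, a bystander to be left where it is: about 155 mm long (x, cap at +x), 66 mm wide (y), 30 mm thick. This point is 15 mm above the table.
- bottle2_c (a point): Middle of a second such squashed bottle, lying behind the plank, also to be left where it is: about 155 mm long (x, cap at +x), 66 mm wide (y), 30 mm thick. This point is 15 mm above the table.
There are look-alikes about, which are no part of the job. What is shaped like the part that bears brick_c but green or yellow is not meant.

How it is judged:
By the outcome, as a careful person would: the job done as asked, in the order asked, and still so for the second after the job is handed in, with the robot touching nothing.
It also fails if it takes over 106 s, if anything falls off the work surface, if the arm or the gripper's body presses on something with over 40 N, if the wrist force passes 120 N, or if a joint passes its speed limit or range.

## Working session

There is one attempt and no reset: what is moved stays moved. The work goes in short steps, Python scripts to look and compute and a shell command to move; the robot and the scene stay as the last step left them, time stands still between calls to the robot, and variables do not carry over. Pictures are saved under pics/ and viewed, about 12 in all and at most 16, crops included, and the job is handed in when it is done.

```bash
mkdir -p pics; ls; python3 - <<'E'
from bench import r
import cv2,numpy as np
print(r.sense())
for n in("scene","top"):
    p,d=r.read_camera(n);cv2.imwrite(f"pics/{n}0.png",p);np.savez(f"pics/{n}0.npz",p=p,d=d)
    print(n,r.camera_model(n))
print(r.camera_model("wrist"))
E
```

```text
pics
{'time': 0.0, 'joint_pos': array([-1.15140566e+00,  3.53661114e-01,  1.63413528e+00, -1.90211203e-06,
        1.15521528e+00, -2.37155819e-03]), 'joint_vel': array([-8.93921607e-04, -9.12662849e-04,  2.97804832e-04,  7.67871355e-04,
       -3.96236573e-04,  2.48576147e-05]), 'tau': array([ 9.20646089e-04, -6.05241323e+01, -3.42062581e+01,  2.44154307e-04,
        9.43298161e-03, -1.47517045e-05]), 'tcp_pos': array([ 0.25567458, -0.56978248,  0.2305531 ]), 'ee_rot': array([ 0.14790848, -0.14811739,  0.69193262, -0.69095121]), 'ft_force': array([ 0.62514124,  0.68385735, -0.07424573]), 'moment': array([-0.01373033, -0.00217413, -0.00094832]), 'gripper_width': 1.0025492858903888}
scene {'mtx': array([[459.46296741,   0.        , 315.942814  ],
       [  0.        , 459.46296741, 197.73832499],
       [  0.        ,   0.        ,   1.        ]]), 'dist': array([-0.03999963,  0.        ,  0.        ,  0.        ,  0.        ]), 'view': array([[-0.8524229 ,  0.5228209 ,  0.00578917,  0.36309072],
       [-0.44200169, -0.72647916,  0.52617729,  0.24195007],
       [ 0.27930219,  0.4459
[... 499 characters left out ...]
00488862,  0.99482455, -1.39637923],
       [ 0.        ,  0.        ,  0.        ,  1.        ]])}
{'mtx': array([[319.5007313 ,   0.        , 315.60663661],
       [  0.        , 319.5007313 , 201.96103569],
       [  0.        ,   0.        ,   1.        ]]), 'dist': array([-0.05958282,  0.        ,  0.        ,  0.        ,  0.        ]), 'T_tool_cam': array([[ 1.27544798e-04, -9.64790830e-01, -2.63018321e-01,
        -6.64552038e-02],
       [ 1.04630319e-04,  2.63018335e-01, -9.64790830e-01,
        -1.41751737e-01],
       [ 9.99999986e-01,  9.55343608e-05,  1.34492993e-04,
        -3.58155635e-04],
       [ 0.00000000e+00,  0.00000000e+00,  0.00000000e+00,
         1.00000000e+00]])}
```

View pics/scene0.png

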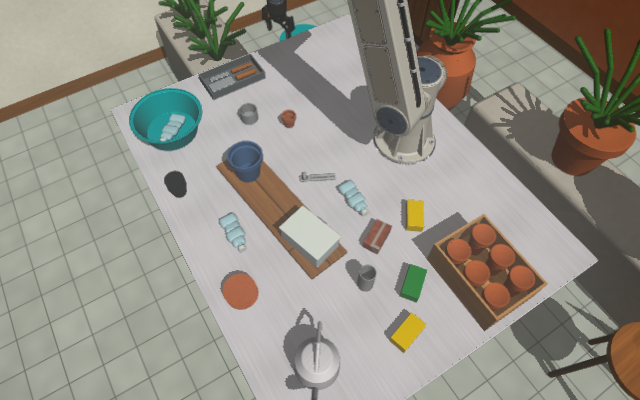

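View pics/top0.png

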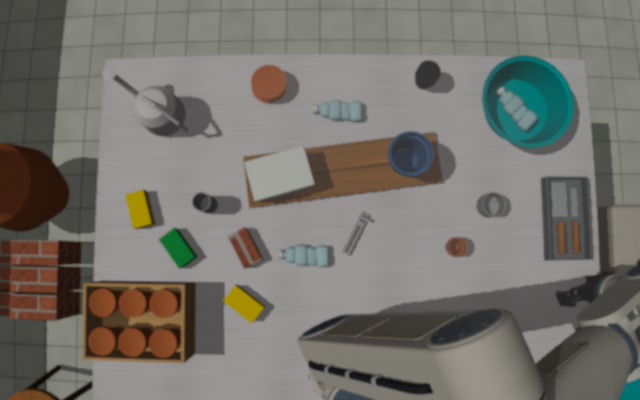

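Top view: plank runs from (245,180) to (440,160), flowerpot (410,153), box (280,173), red brick (245,248), opener (357,232) head up-right, claypot (456,246), tall tin (204,203), short tin (490,205). Now measure.

```bash
cat > h.py <<'E'
from bench import r
import cv2,numpy as np
from scipy.spatial.transform import Rotation as R
def Rq(q): return R.from_quat([q[1],q[2],q[3],q[0]])
def ext(n,s=None):
    m=r.camera_model(n)
    if n=="wrist":
        s=s or r.sense();T=np.eye(4);T[:3,:3]=Rq(s["ee_rot"]).as_matrix();T[:3,3]=s["tcp_pos"]
        return m,T@m["T_tool_cam"]
    return m,np.linalg.inv(m["view"])
def rays(n,uv,E=None):
    m,T=E or ext(n)
    q=cv2.undistortPoints(np.array(uv,float).reshape(-1,1,2),m["mtx"],m["dist"])[:,0]
    return T,np.c_[q[:,0],-q[:,1],-np.ones(len(q))]
def onz(n,uv,z,E=None):
    T,d=rays(n,uv,E);w=d@T[:3,:3].T;o=T[:3,3]
    return o+w*((z-o[2])/w[:,2])[:,None]
def cloud(n,D,E=None):
    v,u=np.mgrid[:400,:640];T,d=rays(n,np.c_[u.ravel(),v.ravel()],E)
    return ((d*D.ravel()[:,None])@T[:3,:3].T+T[:3,3]).reshape(400,640,3)
def proj(n,P,E=None):
    m,T=E or ext(n);c=(np.array(P)-T[:3,3])@T[:3,:3]
    q=np.c_[c[:,0]/-c[:,2],-c[:,1]/-c[:,2],np.ones(len(c))]
    return cv2.projectPoints(q,np.zeros(3),np.zeros(3),m["mtx"],m["dist"])[0][:,0]
def snap(n,name):
    s=r.sense();p,d=r.read_camera(n);cv2.imwrite(f"pics/{name}.png",p);np.savez(f"pics/{name}.npz",p=p,d=d)
    return p,d,ext(n,s)
E
python3 - <<'E'
from h import *
for n in("top",):
    f=np.load(f"pics/{n}0.npz");p,D=f["p"],f["d"];W=cloud(n,D)
    def region(name,box,z0,z1,zp):
        x0,y0,x1,y1=box;m=np.zeros((400,640),np.uint8)
        s=W[y0:y1,x0:x1,2];m[y0:y1,x0:x1]=((s>z0)&(s<z1))*255
        c=max(cv2.findContours(m,0,1)[0],key=cv2.contourArea)
        P=onz(n,c[:,0].astype(float),zp)[:,:2].astype(np.float32)
        rc=cv2.minAreaRect(P);ci=cv2.minEnclosingCircle(P)
        print(name,"rect",np.round(rc[0],4),np.round(rc[1],4),round(rc[2],1),"circ",np.round(ci[0],4),round(ci[1],4),"zmed",np.round(np.median(W[m>0][:,2]),4))
    region("brick",(222,222,268,272),.015,.06,.04)
    region("ttin",(188,188,222,216),.03,.12,.1)
    region("clay",(438,232,474,262),.02,.08,.058)
    region("opener",(335,205,380,260),.005,.04,.012)
    region("lid",(235,135,325,215),.085,.115,.098)
    region("pot",(380,125,440,185),.1,.16,.138)
    region("plank",(235,125,450,215),.010,.2,.018)
    region("short",(470,190,510,220),.02,.08,.055)
    a=W[226:229,300:340,2];print("table",np.median(a))
    big=cv2.resize(p[120:280,180:510],None,fx=2.4,fy=2.4,interpolation=2);cv2.imwrite("pics/c1.png",big)
E
```

```text
brick rect [0.3695 0.3133] [0.1116 0.0632] 28.5 circ [0.3694 0.3115] 0.0609 zmed 0.0415
ttin rect [0.4962 0.4245] [0.0728 0.0541] 64.0 circ [0.4992 0.4229] 0.037 zmed 0.0763
clay rect [ 0.3687 -0.3141] [0.0604 0.0561] 89.4 circ [ 0.3681 -0.3143] 0.0314 zmed 0.0491
opener rect [ 0.4118 -0.0176] [0.0414 0.1408] 59.5 circ [ 0.4104 -0.02  ] 0.0706 zmed 0.0091
lid rect [0.5792 0.2063] [0.1269 0.1803] 15.8 circ [0.5827 0.2075] 0.106 zmed 0.0998
pot rect [ 0.6311 -0.1689] [0.1285 0.1303] 88.9 circ [ 0.6308 -0.1685] 0.067 zmed 0.1261
plank rect [0.6131 0.0188] [0.1751 0.6025] 7.5 circ [0.6083 0.0188] 0.3092 zmed 0.0235
short rect [ 0.4951 -0.4261] [0.0814 0.0725] 89.7 circ [ 0.4964 -0.4265] 0.0425 zmed 0.0436
table 0.0014741604374849393
```

View pics/c1.png

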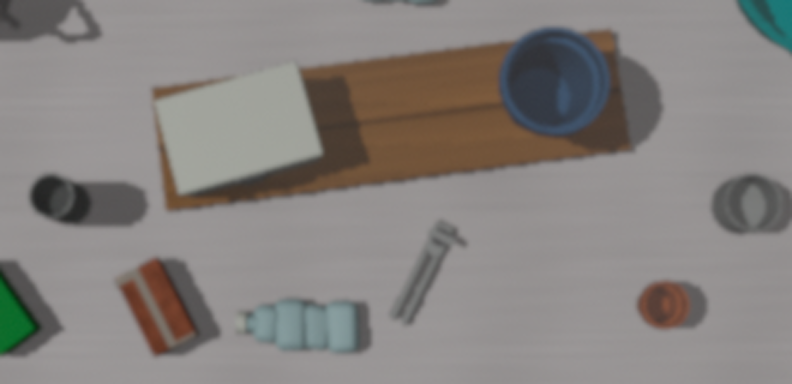

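```bash
python3 - <<'E'
from h import *
n="top"
f=np.load(f"pics/{n}0.npz");p,D=f["p"],f["d"];hsv=cv2.cvtColor(p,cv2.COLOR_BGR2HSV);W=cloud(n,D)
s=r.sense();M=Rq(s["ee_rot"]).as_matrix();print("tool axes x,y,z:\n",M.T.round(3))
def rect(nm,m,box,z):
    x0,y0,x1,y1=box;k=np.zeros_like(m);k[y0:y1,x0:x1]=m[y0:y1,x0:x1]*255
    c=cv2.convexHull(max(cv2.findContours(k,0,1)[0],key=cv2.contourArea))[:,0]
    P=onz(n,c,z)[:,:2].astype(np.float32);rc=cv2.minAreaRect(P);b=cv2.boxPoints(rc)
    e=[b[1]-b[0],b[2]-b[1]];l=max(e,key=np.linalg.norm);a=np.degrees(np.arctan2(l[1],l[0]))%180
    print(nm,np.round(rc[0],4),np.round(rc[1],4),"long axis deg",round(a,2));return rc,a
H,S,V=[hsv[...,i].astype(int) for i in range(3)]
for q in [(160,280),(180,400),(248,247),(248,252),(173,290),(253,235),(240,230)]: print(q,hsv[q],D[q])
# plank corners, subpixel by eye
c=np.array([(153,88),(613,31),(632,150),(168,210)])/2.4+[180,120]
P=onz(n,c,.018)[:,:2];print("plank corners",P.round(4).tolist(),"mid",P.mean(0).round(4))
l=(P[0]-P[1]+P[3]-P[2])/2;print("len",np.linalg.norm(l),"ang",np.degrees(np.arctan2(l[1],l[0])),"w",np.linalg.norm(P[0]-P[3]))
rect("lid",(W[...,2]>.092)&(S<40)&(V>140),(235,135,325,215),.098)
rect("plank",((S>75)&(H<25)).astype(np.uint8),(235,125,450,215),.018)
rect("brick",(W[...,2]>.025)&(W[...,2]<.06),(222,222,268,272),.04)
m=(W[...,2]>.005)&(W[...,2]<.04)
rect("opener",m.astype(np.uint8),(335,222,380,260),.010)
E
```

```text
tool axes x,y,z:
 [[-0.912 -0.409  0.   ]
 [-0.001  0.001 -1.   ]
 [ 0.409 -0.912 -0.001]]
(160, 280) [ 39  11 162] 1.3630389
(180, 400) [ 13 123 114] 1.4322555
(248, 247) [  8 138 107] 1.391672
(248, 252) [  9 159 119] 1.3894459
(173, 290) [ 39  11 162] 1.3547763
(253, 235) [  3  16 143] 1.4289653
(240, 230) [  6  65 118] 1.3949444
plank corners [[0.6471, 0.3227], [0.7215, -0.2721], [0.5654, -0.2917], [0.4895, 0.301]] mid [0.6059 0.015 ]
len 0.5985146181558436 ang 97.21243767728696 w 0.1590276048445442Traceback (most recent call last):
  File "<stdin>", line 17, in <module>
  File "<stdin>", line 7, in rect
cv2.error: OpenCV(4.12.0) :-1: error: (-5:Bad argument) in function 'findContours'
> Overload resolution failed:
>  - image data type = bool is not supported
>  - Expected Ptr<cv::UMat> for argument 'image'
```

```bash
cat >> h.py <<'E'
def rect(n,nm,m,box,z,E=None):
    m=m.astype(np.uint8);x0,y0,x1,y1=box;k=np.zeros_like(m);k[y0:y1,x0:x1]=m[y0:y1,x0:x1]*255
    c=cv2.convexHull(max(cv2.findContours(k,0,1)[0],key=cv2.contourArea))[:,0]
    P=onz(n,c,z,E)[:,:2].astype(np.float32);rc=cv2.minAreaRect(P);b=cv2.boxPoints(rc)
    e=[b[1]-b[0],b[2]-b[1]];l=max(e,key=np.linalg.norm);a=np.degrees(np.arctan2(l[1],l[0]))%180
    print(nm,np.round(rc[0],4),np.round(rc[1],4),"long axis deg",round(a,2));return rc,a
def go(x,y,ang,z=None):
    """offsets from here: jaw (z) axis to lie along ang deg (mod 180)"""
    s=r.sense();M=Rq(s["ee_rot"]).as_matrix();p=s["tcp_pos"]
    d=np.array([x,y,p[2] if z is None else z])-p
    za=np.degrees(np.arctan2(M[1,2],M[0,2]))
    t=(ang-za+90)%180-90   # wanted world turn ccw ; tool y is down so yaw=-t
    print("tcp",p.round(4),"jaw deg",za.round(2),"local cm",(M.T@d*100).round(2),"yaw",-np.radians(t).round(4),"q6",s["joint_pos"][5].round(3),"F",s["ft_force"].round(1),"w",round(s["gripper_width"],3),"t",round(s["time"],2))
E
python3 - <<'E'
from h import *
n="top"
f=np.load(f"pics/{n}0.npz");p,D=f["p"],f["d"];hsv=cv2.cvtColor(p,cv2.COLOR_BGR2HSV);W=cloud(n,D)
H,S,V=[hsv[...,i].astype(int) for i in range(3)]
rect(n,"lid",(W[...,2]>.092)&(S<40)&(V>140),(235,135,325,215),.098)
rect(n,"plank",((S>75)&(H<25)),(235,125,450,215),.018)
rect(n,"brick",(W[...,2]>.025)&(W[...,2]<.06),(222,222,268,272),.04)
rect(n,"opener",(W[...,2]>.005)&(W[...,2]<.04),(335,222,380,260),.010)
f=np.load("pics/scene0.npz");p,D=f["p"],f["d"];hsv=cv2.cvtColor(p,cv2.COLOR_BGR2HSV);W=cloud("scene",D)
H,S,V=[hsv[...,i].astype(int) for i in range(3)]
rect("scene","brick",(W[...,2]>.03)&(W[...,2]<.06),(355,210,400,260),.04)
rect("scene","lid",(W[...,2]>.09)&(S<40),(270,195,350,270),.098)
go(.3695,.3133,0)
E
```

```text
lid [0.5839 0.2078] [0.1166 0.1793] long axis deg 105.92
plank [0.6067 0.0191] [0.1563 0.5935] long axis deg 97.57
brick [0.3696 0.3138] [0.111  0.0625] long axis deg 28.31
opener [ 0.4    -0.0125] [0.0386 0.1152] long axis deg 149.4
brick [0.368  0.3143] [0.1135 0.0612] long axis deg 27.81
lid [0.5803 0.2075] [0.1247 0.1804] long axis deg 105.87
tcp [ 0.2557 -0.5698  0.2306] jaw deg -65.83 local cm [-46.54   0.09 -75.91] yaw -1.149 q6 -0.002 F [-0.5 -0.2  0.5] w 1.001 t 0.1
```

```bash
python3 -m crank '{"offset":[[-1,0,-1.6],[-2.1,0,-3.45],[-2.1,0,-3.45],[-2.1,0,-3.45],[-2.1,0,-3.45],[-2.1,0,-3.45],[-2.1,0,-3.45],[-2.1,0,-3.45],[-2.1,0,-3.45],[-2.1,0,-3.45],[-2.1,0,-3.45],[-2.1,0,-3.45],[-2.1,0,-3.45],[-2.1,0,-3.45],[-2.1,0,-3.45],[-2.1,0,-3.45],[-2.1,0,-3.45],[-2.1,0,-3.45],[-2.1,0,-3.45],[-2.1,0,-3.45]],"yaw":[0,0,0,0,0,0,0,0,0,0,0,0,0,0,0,0,0,0,0,0]}' -1 60; python3 -c "
from h import *
go(.369,.3138,118.2)"
```

```text
time: 1.77
tcp_pos: [0.3504, 0.2301, 0.228]
ee_rot: [0.146, -0.142, 0.693, -0.692]
ft_force: [1.6, -0.8, 0.1]
gripper_width: 0.999
tcp [0.3504 0.2301 0.228 ] jaw deg -66.5 local cm [-5.05  0.03 -6.94] yaw -0.0819 q6 1.739 F [ 1.6 -0.8  0.1] w 0.999 t 1.77
```

```bash
python3 -m crank '{"offset":[[-2.4,1,-3.3],[-2.4,1,-3.3],[0,1,0],[0,0,0]],"yaw":[0,0,-0.082,0]}' ; python3 - <<'E'
from h import *
p,D,E=snap("wrist","w1")
W=cloud("wrist",D,E);hsv=cv2.cvtColor(p,cv2.COLOR_BGR2HSV)
for z in(.03,):
  rect("wrist","brick",(W[...,2]>z)&(W[...,2]<.06)&(abs(W[...,0]-.369)<.12)&(abs(W[...,1]-.314)<.12),(0,0,640,400),.04,E)
go(.369,.3138,118.2,.02)
E
```

```text
time: 2.1
tcp_pos: [0.3673, 0.3173, 0.1983]
ee_rot: [0.178, -0.173, 0.686, -0.684]
ft_force: [-0.9, -0.4, -0.8]
gripper_width: 1.0
brick [0.3646 0.3147] [0.1085 0.0596] long axis deg 27.97
tcp [0.3679 0.3175 0.1993] jaw deg -61.58 local cm [ 0.26 17.93  0.42] yaw 0.0038 q6 1.783 F [-0.2  0.6  0.6] w 0.999 t 2.15
```

View pics/w1.png

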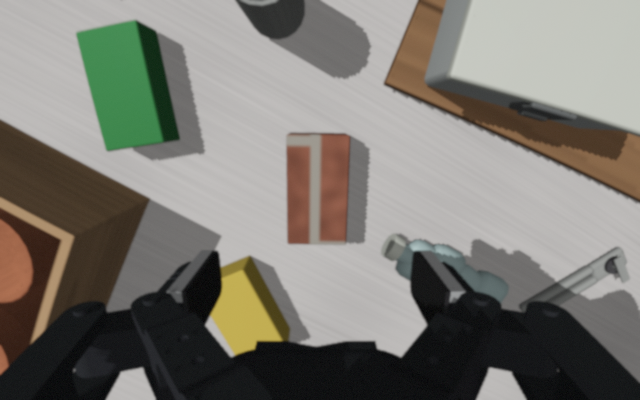

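```bash
python3 -m crank '{"offset":[[0.25,2,0.27],[0,4,0],[0,4,0],[0,3,0],[0,3,0],[0,2,0],[0,1,0],[0,0,0]],"yaw":[0,0,0,0,0,0,0,0]}' ; python3 -c "
from h import *
go(.367,.314,118.2,.008)"
```

```text
time: 2.82
tcp_pos: [0.373, 0.3116, 0.0098]
ee_rot: [0.171, -0.158, 0.691, -0.685]
ft_force: [0.4, -0.5, 1.0]
gripper_width: 1.004
tcp [0.373  0.3116 0.0098] jaw deg -63.11 local cm [ 0.43  0.17 -0.49] yaw -0.0229 q6 1.795 F [ 0.4 -0.5  1. ] w 1.004 t 2.82
```

```bash
python3 -m crank '{"offset":[[0.43,0.1,-0.45],[0,0,0],[0,0,0]],"yaw":[-0.023,0,0]}' ; python3 -m crank '{"offset":[[0,0,0],[0,0,0],[0,0,0],[0,0,0],[0,0,0],[0,0,0],[0,0,0],[0,0,0]],"yaw":[0,0,0,0,0,0,0,0]}' 1 70; python3 -c "
from h import *
go(.367,.314,118.2,.15)"
```

```text
time: 3.07
tcp_pos: [0.368, 0.3135, 0.0114]
ee_rot: [0.179, -0.164, 0.689, -0.683]
ft_force: [-0.3, -0.2, 1.0]
gripper_width: 1.004
time: 3.73
tcp_pos: [0.3689, 0.3147, 0.015]
ee_rot: [0.18, -0.163, 0.69, -0.682]
ft_force: [-0.3, 0.1, -4.8]
gripper_width: 0.687
tcp [0.3689 0.3147 0.015 ] jaw deg -61.89 local cm [ -0.16 -13.5   -0.1 ] yaw -0.0016 q6 1.785 F [-0.3  0.1 -4.8] w 0.687 t 3.73
```

```bash
python3 -m crank '{"offset":[[0,-2,0],[0,-4,0],[0,-4,0],[0,-4,0],[0,-1.5,0],[0,0,0],[0,0,0],[0,0,0],[0,0,0],[0,0,0],[0,0,0],[0,0,0],[0,0,0]],"yaw":[0,0,0,-0.121,-0.121,-0.121,-0.121,-0.121,-0.121,-0.121,-0.121,-0.121,-0.121]}' ; python3 -c "
from h import *
go(.6055,.0185,7.5,.18)"
```

```text
time: 4.82
tcp_pos: [0.3618, 0.3086, 0.1745]
ee_rot: [0.546, -0.533, 0.456, -0.458]
ft_force: [0.2, -1.3, -5.6]
gripper_width: 0.686
tcp [0.3618 0.3086 0.1745] jaw deg 9.49 local cm [32.63 -0.54 19.26] yaw 0.0347 q6 0.538 F [ 0.2 -1.3 -5.6] w 0.686 t 4.82
```

```bash
python3 -m crank '{"offset":[[3.4,0,2],[3.4,0,2],[3.4,0,2],[3.4,0,2],[3.4,0,2],[3.4,0,2],[3.4,0,2],[3.4,0,2],[3.4,0,2],[0,0,0]],"yaw":[0,0,0,0,0,0,0,0,0,0.035]}' ; python3 - <<'E'
from h import *
go(.6055,.0185,7.5,.06)
p,D,E=snap("wrist","w2")
m,T=E
f,d,_=snap("top","t2")
cv2.imwrite("pics/c2.png",np.hstack([cv2.resize(p,(400,250)),cv2.resize(f[100:260,200:456],(400,250))]))
E
```

```text
time: 5.65
tcp_pos: [0.5981, 0.0272, 0.1696]
ee_rot: [0.541, -0.531, 0.461, -0.461]
ft_force: [1.3, 1.2, -4.2]
gripper_width: 0.687
tcp [0.5981 0.0272 0.1696] jaw deg 8.6 local cm [ 1.06 10.96  0.5 ] yaw 0.0191 q6 -0.119 F [ 1.3  1.2 -4.2] w 0.687 t 5.65
```

View pics/c2.png

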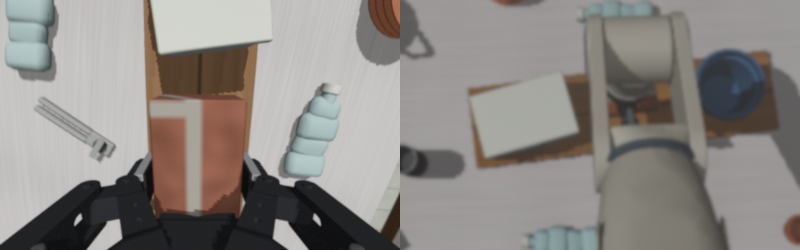

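```bash
python3 - <<'E'
from h import *
f=np.load("pics/w2.npz");p,D=f["p"],f["d"];m=r.camera_model("wrist");E=(m,m["T_tool_cam"]);C=cloud("wrist",D,E)
for u in(260,290,350,375):
    col=C[:,u];ok=(col[:,1]<.0)&(D[:,u]>.05)&(np.arange(400)<300)
    v=np.where(ok)[0];print(u,"far edge row",v.min(),"tool xyz",col[v.min()].round(4),col[v.min()+3].round(4))
row=C[220];u=np.where((row[:,1]<.01)&(np.arange(640)>230)&(np.arange(640)<400))[0];print("sides",row[u.min()].round(4),row[u.max()].round(4))
E=ext("wrist");W=cloud("wrist",D,E);hsv=cv2.cvtColor(p,cv2.COLOR_BGR2HSV)
# plank edges by colour at rows above brick: ray to z=.018
for v in(90,110,130,145):
    s=(hsv[v,:,1]>75)&(hsv[v,:,0]<25);u=np.where(s&(np.arange(640)>200)&(np.arange(640)<440))[0]
    print(v,u.min(),u.max(),onz("wrist",[(u.min()-.5,v),(u.max()+.5,v)],.018,E).round(4).tolist())
E
```

```text
260 far edge row 154 tool xyz [-0.0504 -0.0019 -0.0245] [-0.0508 -0.0148 -0.0223]
290 far edge row 155 tool xyz [-0.0504 -0.005  -0.0111] [-0.0506 -0.0169 -0.0102]
350 far edge row 155 tool xyz [-0.0502 -0.004   0.0147] [-0.0507 -0.0178  0.0132]
375 far edge row 155 tool xyz [-0.0503 -0.0045  0.0254] [-0.0505 -0.016   0.0233]
sides [-0.0263 -0.0205 -0.0305] [-0.0274 -0.0237  0.0293]
90 233 409 [[0.5088, 0.1094, 0.018], [0.6626, 0.1327, 0.018]]
110 233 408 [[0.5104, 0.0924, 0.018], [0.6653, 0.1158, 0.018]]
130 234 406 [[0.5129, 0.0751, 0.018], [0.6672, 0.0983, 0.018]]
145 235 404 [[0.515, 0.0619, 0.018], [0.6683, 0.0849, 0.018]]
```

```bash
python3 - <<'E'
from h import *
f=np.load("pics/w2.npz");p,D=f["p"],f["d"]
s=r.sense();E=ext("wrist",s);W=cloud("wrist",D,E)
for v in(100,130):
    print(v,[(u,*p[v,u].tolist(),round(float(W[v,u,2])*1000)) for u in list(range(227,240))+list(range(402,418))])
E
python3 -c "
import cv2;p=cv2.imread('pics/w2.png');cv2.imwrite('pics/c3.png',cv2.resize(p[0:170,200:450],None,fx=3,fy=3,interpolation=2))"
```

```text
100 [(227, 193, 195, 197, -1), (228, 193, 195, 197, -1), (229, 194, 196, 198, -1), (230, 189, 191, 194, -1), (231, 169, 173, 178, -2), (232, 125, 138, 155, 16), (233, 87, 114, 145, 18), (234, 80, 111, 144, 18), (235, 79, 111, 144, 17), (236, 79, 110, 144, 16), (237, 79, 109, 143, 16), (238, 78, 108, 142, 16), (239, 79, 108, 142, 17), (402, 78, 109, 142, 311), (403, 78, 110, 143, 16), (404, 77, 108, 142, 15), (405, 78, 109, 142, 16), (406, 79, 110, 142, 15), (407, 79, 109, 141, 16), (408, 81, 109, 141, 16), (409, 103, 122, 145, 15), (410, 147, 155, 165, 16), (411, 180, 182, 186, -1), (412, 191, 192, 195, -2), (413, 193, 194, 196, -4), (414, 193, 194, 196, -2), (415, 193, 194, 197, -2), (416, 193, 193, 196, -2), (417, 192, 194, 196, -2)]
130 [(227, 195, 197, 199, -1), (228, 194, 196, 198, -1), (229, 194, 196, 198, -1), (230, 193, 195, 197, 0), (231, 187, 189, 192, -1), (232, 167, 172, 178, -2), (233, 127, 140, 156, 15), (234, 90, 116, 144, 17), (235, 80, 111, 144, 17), (236, 77, 108, 142, 18), (237, 78, 109, 143, 17), (238, 78, 108, 142, 16), (239, 78, 108, 142, 16), (402, 79, 110, 143, 17), (403, 79, 109, 141, 15), (404, 77, 108, 140, 16), (405, 80, 109, 140, 17), (406, 96, 118, 144, 15), (407, 137, 147, 160, 16), (408, 172, 176, 183, -2), (409, 190, 192, 195, -3), (410, 194, 196, 199, -1), (411, 195, 196, 198, -2), (412, 194, 196, 198, -2), (413, 194, 195, 197, 0), (414, 194, 195, 197, -2), (415, 193, 195, 197, -2), (416, 193, 195, 197, -2), (417, 193, 195, 197, -1)]
```

View pics/c3.png

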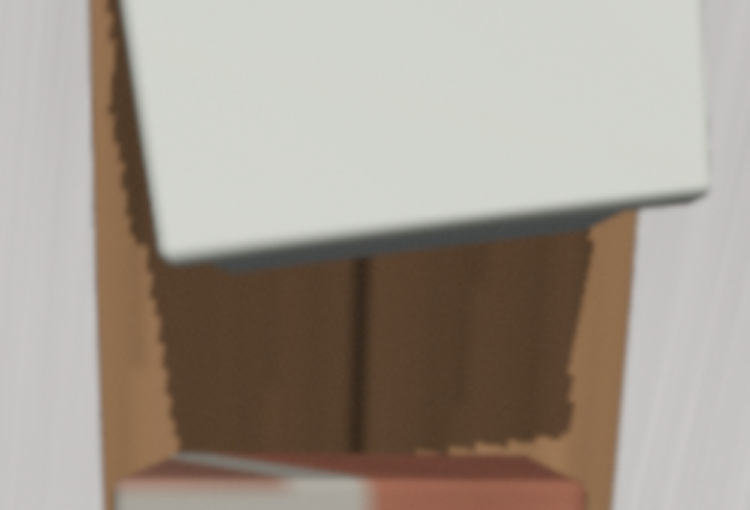

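```bash
python3 -m crank '{"offset":[[0.38,1,0],[0,3,0],[0,3,0],[0,3,0],[0,2,0],[0,0.5,0],[0,0,0]],"yaw":[0.02,0,0,0,0,0,0]}' ; python3 -c "
from h import *
go(.5988,.0235,7.45,.034)"
```

```text
time: 6.33
tcp_pos: [0.5886, 0.0333, 0.036]
ee_rot: [0.536, -0.529, 0.468, -0.462]
ft_force: [0.8, 0.4, -5.2]
gripper_width: 0.689
tcp [0.5886 0.0333 0.036 ] jaw deg 7.69 local cm [1.11 0.19 0.88] yaw 0.0041 q6 -0.101 F [ 0.8  0.4 -5.2] w 0.689 t 6.33
```

```bash
python3 -m crank '{"offset":[[1.1,-0.3,0.88],[0,0,0],[0,0,0],[0,0,0]],"yaw":[0.004,0,0,0]}' ; python3 -c "
from h import *
go(.5988,.0235,7.45,.034)"
```

```text
time: 6.67
tcp_pos: [0.5991, 0.0249, 0.0414]
ee_rot: [0.536, -0.529, 0.469, -0.463]
ft_force: [0.5, 0.7, -4.9]
gripper_width: 0.687
tcp [0.5991 0.0249 0.0414] jaw deg 7.61 local cm [ 0.14  0.74 -0.05] yaw 0.0028 q6 -0.114 F [ 0.5  0.7 -4.9] w 0.687 t 6.67
```

```bash
python3 -m crank '{"offset":[[0.14,0.4,-0.05],[0,0.2,0],[0,0.2,0],[0,0,0]],"yaw":[0,0,0,0]}' ; python3 -c "
from h import *
go(.5988,.0235,7.45,.034)"
```

```text
time: 7.0
tcp_pos: [0.6, 0.0238, 0.0353]
ee_rot: [0.537, -0.528, 0.468, -0.464]
ft_force: [-0.5, 0.3, -4.6]
gripper_width: 0.685
tcp [0.6    0.0238 0.0353] jaw deg 7.62 local cm [ 0.01  0.13 -0.12] yaw 0.003 q6 -0.117 F [-0.5  0.3 -4.6] w 0.685 t 7.0
```

```bash
python3 -m crank '{"offset":[[0,0.25,-0.12],[0,0.2,0],[0,0.1,0]],"yaw":[0,0,0]}' ; python3 -c "
from h import *
go(.5988,.0235,7.45,.034)"
```

```text
time: 7.25
tcp_pos: [0.5994, 0.0236, 0.033]
ee_rot: [0.537, -0.527, 0.467, -0.464]
ft_force: [-4.4, -0.1, 5.3]
gripper_width: 0.687
tcp [0.5994 0.0236 0.033 ] jaw deg 7.61 local cm [ 0.   -0.1  -0.06] yaw 0.0028 q6 -0.117 F [-4.4 -0.1  5.3] w 0.687 t 7.25
```

```bash
python3 -m crank '{"offset":[[0,0,0],[0,0,0],[0,0,0],[0,0,0],[0,0,0]],"yaw":[0,0,0,0,0]}' -1; python3 -m crank '{"offset":[[0,-1.5,0],[0,-4,0],[0,-4,0],[0,-4,0],[0,-3,0],[0,0,0]],"yaw":[0,0,0,0,0,0]}';python3 - <<'E'
from h import *
p,D,E=snap("wrist","w4")
W=cloud("wrist",D,E)
rect("wrist","brick",(W[...,2]>.045)&(W[...,2]<.075)&(W[...,1]<.09)&(np.arange(400)[:,None]<300),(150,0,500,300),.058,E)
go(.368,-.3143,0)
E
```

```text
time: 7.67
tcp_pos: [0.6012, 0.0237, 0.0349]
ee_rot: [0.538, -0.526, 0.466, -0.465]
ft_force: [-0.1, 0.2, -0.1]
gripper_width: 0.998
time: 8.17
tcp_pos: [0.5978, 0.0214, 0.2032]
ee_rot: [0.536, -0.528, 0.468, -0.463]
ft_force: [1.6, -0.8, -0.1]
gripper_width: 0.999
brick [0.5996 0.02  ] [0.0595 0.1083] long axis deg 97.17
tcp [0.597  0.0214 0.201 ] jaw deg 7.62 local cm [ 30.23  -0.44 -27.15] yaw 0.133 q6 -0.114 F [ 0.3 -0.7  0.6] w 1.001 t 8.22
```

View pics/w4.png

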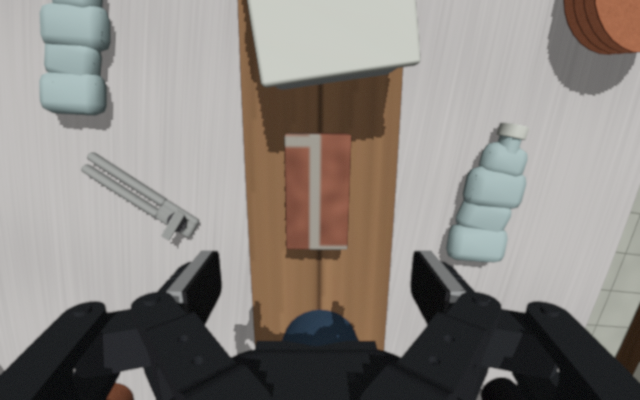

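```bash
python3 -m crank '{"offset":[[1.4,0,-1.3],[2.8,0,-2.55],[2.8,0,-2.55],[2.8,0,-2.55],[2.8,0,-2.55],[2.8,0,-2.55],[2.8,0,-2.55],[2.8,0,-2.55],[2.8,0,-2.55],[2.8,0,-2.55],[2.8,0,-2.55],[0.8,0,-0.6],[0,0,0]],"yaw":[0,0,0,0,0,0,0,0,0,0,0,0,0]}' ;python3 - <<'E'
from h import *
p,D,E=snap("wrist","w5")
W=cloud("wrist",D,E)
m=((W[...,2]>.045)&(W[...,2]<.075)&(abs(W[...,1]+.314)<.06)&(abs(W[...,0]-.367)<.06)).astype(np.uint8)
rc,a=rect("wrist","clay",m,(0,0,640,400),.058,E)
m[300:]=0
c=max(cv2.findContours(m,0,1)[0],key=cv2.contourArea)[:,0].astype(float)
print("circ",cv2.minEnclosingCircle(onz("wrist",c,.056,E)[:,:2].astype(np.float32)))
go(*rc[0],7.5,.03)
t,d,_=snap("top","t5")
big=cv2.resize(t[130:230,230:450],None,fx=3.5,fy=3.5,interpolation=2);cv2.imwrite("pics/c5.png",np.vstack([big,cv2.resize(p[100:],(770,361))[:240]]))
W=cloud("top",d);hsv=cv2.cvtColor(t,cv2.COLOR_BGR2HSV).astype(int)
rect("top","brick",(W[...,2]>.045)&(W[...,2]<.075),(318,145,375,205),.058)
rect("top","lid",(W[...,2]>.092)&(hsv[...,1]<40)&(hsv[...,2]>140),(235,135,325,215),.098)
E
```

```text
time: 9.3
tcp_pos: [0.3503, -0.3229, 0.1813]
ee_rot: [0.536, -0.531, 0.472, -0.456]
ft_force: [0.1, -0.7, 0.0]
gripper_width: 0.997
clay [ 0.3642 -0.315 ] [0.0589 0.0584] long axis deg 8.06
circ ((0.36428534984588623, -0.3151891529560089), 0.030429869890213013)
tcp [ 0.3506 -0.322   0.1811] jaw deg 7.98 local cm [-0.15 15.11  1.58] yaw 0.0085 q6 -0.896 F [ 0.3  0.1 -1. ] w 0.999 t 9.35
brick [0.6018 0.0186] [0.062  0.1103] long axis deg 97.32
lid [0.5839 0.2076] [0.1166 0.1788] long axis deg 105.92
```

View pics/c5.png

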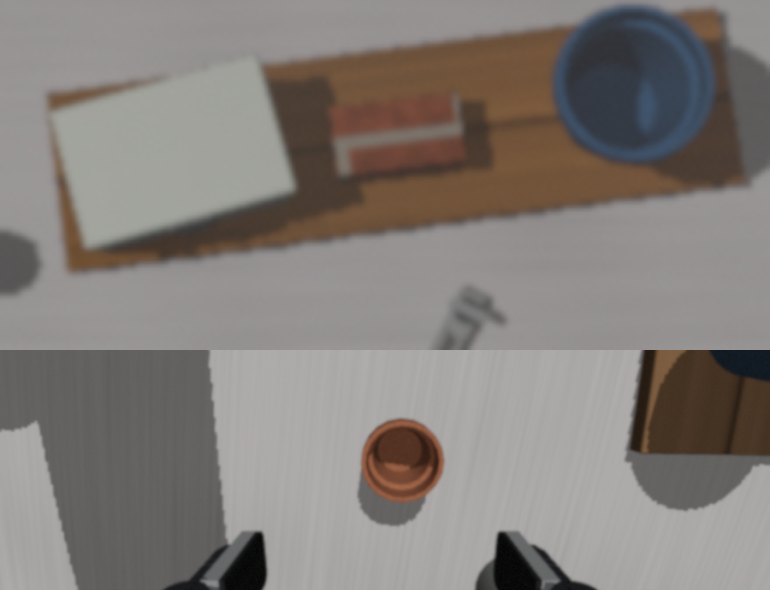

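```bash
python3 - <<'E'
from h import *
from h import cv2
def crossing(g,a,b):  # first subpixel crossing of mid level along 1d from index a to b
    st=1 if b>a else -1; s=g[np.arange(a,b,st)].astype(float); lo,hi=np.median(s[:5]),np.median(s[-5:]); t=(lo+hi)/2
    k=np.where(np.sign(s-t)!=np.sign(s[0]-t))[0][0]; return a+st*(k-1+(t-s[k-1])/(s[k]-s[k-1])), abs(hi-lo)
n=np.array([np.cos(np.radians(7.4)),np.sin(np.radians(7.4))])
# top: saturation-like channel R-B
p=np.load("pics/t5.npz")["p"].astype(int);g=p[...,2]-p[...,0]
for u in(330,345,360):
    yb,c=crossing(g[:,u],132,154);yf,c2=crossing(g[:,u],205,186)
    B=onz("top",[(u,yb)],.018)[0,:2]@n;F=onz("top",[(u,yf)],.018)[0,:2]@n
    gg=p[...,1]-p[...,2]
    print("top",u,yb,yf,"plank back",B.round(4),"front(18/0)",F.round(4),(onz("top",[(u,yf)],0)[0,:2]@n).round(4))
    print("   col",[(v,*p[v,u]) for v in range(152,184,1)] if u==345 else "")
p=np.load("pics/w4.npz")["p"].astype(int);g=p[...,2]-p[...,0]
print("w4 row190",[(u,*p[190,u]) for u in list(range(278,292))+list(range(343,356))])
import json
for v in(150,190,230):
    l,_=crossing(g[v],225,270);q,_=crossing(g[v],415,375);print("w4",v,l,q)
E
```

```text
top 330 145.2058823529412 196.23684210526315 plank back 0.6835 front(18/0) 0.5265 0.5285
   col 
top 345 143.3 194.28947368421052 plank back 0.6834 front(18/0) 0.5264 0.5285
   col [(152, np.int64(59), np.int64(83), np.int64(112)), (153, np.int64(59), np.int64(83), np.int64(112)), (154, np.int64(60), np.int64(85), np.int64(113)), (155, np.int64(59), np.int64(85), np.int64(114)), (156, np.int64(60), np.int64(85), np.int64(115)), (157, np.int64(60), np.int64(82), np.int64(115)), (158, np.int64(60), np.int64(77), np.int64(115)), (159, np.int64(59), np.int64(75), np.int64(117)), (160, np.int64(60), np.int64(75), np.int64(119)), (161, np.int64(59), np.int64(73), np.int64(117)), (162, np.int64(58), np.int64(72), np.int64(114)), (163, np.int64(57), np.int64(70), np.int64(110)), (164, np.int64(56), np.int64(69), np.int64(108)), (165, np.int64(62), np.int64(74), np.int64(110)), (166, np.int64(76), np.int64(86), np.int64(114)), (167, np.int64(93), np.int64(102), np.int64(118)), (168, np.int64(104), np.int64(112), np.int64(122)), (169, np.int64(101), np.int64(111), np.int64(121)), (170, np.int6
[... 1550 characters left out ...]
71), np.int64(89), np.int64(139)), (345, np.int64(72), np.int64(90), np.int64(140)), (346, np.int64(71), np.int64(89), np.int64(139)), (347, np.int64(71), np.int64(89), np.int64(138)), (348, np.int64(66), np.int64(86), np.int64(131)), (349, np.int64(65), np.int64(88), np.int64(126)), (350, np.int64(73), np.int64(102), np.int64(135)), (351, np.int64(77), np.int64(108), np.int64(142)), (352, np.int64(80), np.int64(111), np.int64(144)), (353, np.int64(78), np.int64(109), np.int64(143)), (354, np.int64(78), np.int64(110), np.int64(143)), (355, np.int64(79), np.int64(110), np.int64(143))]
w4 150 243.78947368421052 397.27272727272725
w4 190 246.02272727272728 394.6304347826087
w4 230 248.225 392.0
```

```bash
python3 - <<'E'
from h import *
n=np.array([np.cos(np.radians(7.4)),np.sin(np.radians(7.4))])
for v in(157.5,177.7): print("top brick",onz("top",[(345,v)],.058)[0,:2]@n)
# w4 pose: use tcp at that time in tool frame -> build in tool coords (z axis = jaw ~ normal), heights relative
m=r.camera_model("wrist");E=(m,m["T_tool_cam"])
T=E[1]
def ony(uv,Y):
    t,d=rays("wrist",[uv],E);w=d@T[:3,:3].T;return (T[:3,3]+w[0]*(Y-T[1,3])/w[0,1])
h=.202
for a,Y in(((246.02,190),h-.018),((394.63,190),h-.018),((284.6,190),h-.058),((349.7,190),h-.058)): print(a,ony(a,Y).round(4))
E
```

```text
top brick 0.6315548944856141
top brick 0.5710883872983346
(246.02, 190) [ 0.0089  0.184  -0.0731]
(394.63, 190) [0.009  0.184  0.0828]
(284.6, 190) [-0.0003  0.144  -0.0286]
(349.7, 190) [-0.0003  0.144   0.0312]
```

```bash
python3 -m crank '{"offset":[[-0.15,1,1.6],[0,3,0],[0,3,0],[0,2,0],[0,0,0]],"yaw":[0.008,0,0,0,0]}' ; python3 -c "
from h import *
go(.3643,-.3151,7.5,.027)"
```

```text
time: 9.82
tcp_pos: [0.3726, -0.3096, 0.0887]
ee_rot: [0.537, -0.529, 0.471, -0.458]
ft_force: [-0.8, 0.2, -0.1]
gripper_width: 0.998
tcp [ 0.3726 -0.3096  0.0887] jaw deg 7.88 local cm [ 0.56  6.16 -0.87] yaw 0.0067 q6 -0.853 F [-0.8  0.2 -0.1] w 0.998 t 9.82
```

```bash
python3 -m crank '{"offset":[[0.56,0,-0.85],[0,1,0],[0,2,0],[0,2,0],[0,1,0],[0,0,0]],"yaw":[0.006,0,0,0,0,0]}' ; python3 -c "
from h import *
go(.3643,-.3151,7.5,.027)"
```

```text
time: 10.32
tcp_pos: [0.3686, -0.3145, 0.0297]
ee_rot: [0.537, -0.529, 0.47, -0.46]
ft_force: [-0.1, 1.1, 0.1]
gripper_width: 1.001
tcp [ 0.3686 -0.3145  0.0297] jaw deg 7.78 local cm [ 0.    0.27 -0.43] yaw 0.0049 q6 -0.868 F [-0.1  1.1  0.1] w 1.001 t 10.32
```

```bash
python3 -m crank '{"offset":[[0,0.2,-0.43],[0,0,0]],"yaw":[0.005,0]}'; python3 -m crank '{"offset":[[0,0,0],[0,0,0],[0,0,0],[0,0,0],[0,0,0],[0,0,0],[0,0,0]],"yaw":[0,0,0,0,0,0,0]}' 1 40;python3 -c "
from h import *
go(.3643,-.3151,7.5,.21)"
```

```text
time: 10.48
tcp_pos: [0.3646, -0.3154, 0.0285]
ee_rot: [0.536, -0.528, 0.471, -0.462]
ft_force: [-0.8, 0.1, -0.7]
gripper_width: 1.001
time: 11.07
tcp_pos: [0.3661, -0.3173, 0.0323]
ee_rot: [0.535, -0.527, 0.469, -0.464]
ft_force: [0.4, -0.2, -0.9]
gripper_width: 0.668
tcp [ 0.3661 -0.3173  0.0323] jaw deg 7.43 local cm [ -0.46 -17.76  -0.08] yaw -0.0012 q6 -0.87 F [ 0.4 -0.2 -0.9] w 0.668 t 11.07
```

```bash
python3 -m crank '{"offset":[[0,-2,0],[0,-4,0],[0,-4,0],[0,-4,0],[0,-3,0],[-1.4,0,1.3],[-2.8,0,2.55],[-2.8,0,2.55],[-2.8,0,2.55],[-2.8,0,2.55],[-2.8,0,2.55],[-2.8,0,2.55],[-2.8,0,2.55],[-2.8,0,2.55],[-2.8,0,2.55],[0,0,0]],"yaw":[0,0,0,0,0,0,0,0,0,0,0,0,0,0,0,0]}';python3 - <<'E'
from h import *
go(.5996,.02,7.5,.1)
p,D,E=snap("wrist","w6")
m=r.camera_model("wrist");C=cloud("wrist",D,(m,m["T_tool_cam"]))
hsv=cv2.cvtColor(p,cv2.COLOR_BGR2HSV)
k=((D>.05)&(C[...,1]<.02)&(hsv[...,1]>90)&(hsv[...,0]<20)).astype(np.uint8)
c=max(cv2.findContours(k,0,1)[0],key=cv2.contourArea)[:,0];q=C[c[:,1],c[:,0]]
print("pot in tool: x",q[:,0].min(),q[:,0].max(),"z",q[:,2].min(),q[:,2].max(),"y",np.percentile(C[k>0][:,1],[2,10,50,90]))
E
```

```text
time: 12.4
tcp_pos: [0.5802, -0.011, 0.2163]
ee_rot: [0.535, -0.525, 0.47, -0.467]
ft_force: [-0.7, -0.5, -1.4]
gripper_width: 0.666
tcp [ 0.5802 -0.011   0.2163] jaw deg 7.05 local cm [-2.69 11.68  2.22] yaw -0.0079 q6 -0.16 F [-0.7 -0.5 -1.4] w 0.666 t 12.4
pot in tool: x -0.030905641134090743 0.029166510843141702 z -0.029000286450249987 0.030071246881733474 y [-0.02740853 -0.02646062 -0.01476816  0.0074884 ]
```

View pics/w6.png

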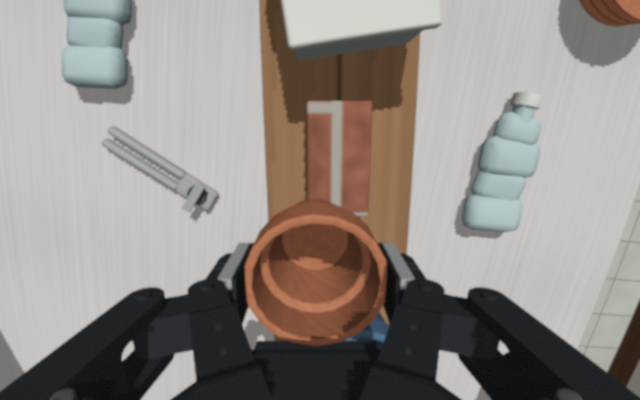

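```bash
python3 -m crank '{"offset":[[-2.7,1,2.2],[0,3,0],[0,3,0],[0,2,0],[0,0,0]],"yaw":[-0.005,0,0,0,0]}' ; python3 -c "
from h import *
go(.599,.0195,7.5,.0886)"
```

```text
time: 12.87
tcp_pos: [0.5976, 0.0179, 0.1242]
ee_rot: [0.536, -0.527, 0.467, -0.465]
ft_force: [-0.7, -0.3, -1.5]
gripper_width: 0.666
tcp [0.5976 0.0179 0.1242] jaw deg 7.51 local cm [-0.11  3.56  0.14] yaw 0.0002 q6 -0.118 F [-0.7 -0.3 -1.5] w 0.666 t 12.87
```

```bash
python3 -m crank '{"offset":[[-0.1,1,0.15],[0,1,0],[0,0.5,0],[0,0,0]],"yaw":[0,0,0,0]}' ; python3 -c "
from h import *
go(.599,.0195,7.5,.0886)"
```

```text
time: 13.2
tcp_pos: [0.5988, 0.0173, 0.0988]
ee_rot: [0.535, -0.527, 0.468, -0.466]
ft_force: [-0.6, 0.6, -0.6]
gripper_width: 0.662
tcp [0.5988 0.0173 0.0988] jaw deg 7.4 local cm [-0.2   1.02  0.04] yaw -0.0018 q6 -0.117 F [-0.6  0.6 -0.6] w 0.662 t 13.2
```

```bash
python3 -m crank '{"offset":[[-0.2,0.4,0.05],[0,0.3,0],[0,0.2,0],[0,0.2,0]],"yaw":[0,0,0,0]}' ; python3 -c "
from h import *
go(.599,.0195,7.5,.0886)"
```

```text
time: 13.53
tcp_pos: [0.6009, 0.0192, 0.0895]
ee_rot: [0.536, -0.526, 0.467, -0.467]
ft_force: [0.4, 0.0, -0.8]
gripper_width: 0.662
tcp [0.6009 0.0192 0.0895] jaw deg 7.36 local cm [-0.05  0.09 -0.18] yaw -0.0025 q6 -0.114 F [ 0.4  0.  -0.8] w 0.662 t 13.53
```

```bash
python3 -m crank '{"offset":[[0,0.15,-0.15],[0,0.15,0],[0,0.1,0]],"yaw":[0,0,0]}' ; python3 -c "
from h import *
go(.599,.0195,7.5,.0886)"
```

```text
time: 13.78
tcp_pos: [0.6007, 0.0189, 0.0887]
ee_rot: [0.537, -0.525, 0.466, -0.468]
ft_force: [-3.3, -0.3, 7.2]
gripper_width: 0.665
tcp [0.6007 0.0189 0.0887] jaw deg 7.38 local cm [-0.08  0.01 -0.16] yaw -0.0022 q6 -0.114 F [-3.3 -0.3  7.2] w 0.665 t 13.78
```

```bash
python3 -m crank '{"offset":[[0,0,0],[0,0,0],[0,0,0],[0,0,0],[0,0,0]],"yaw":[0,0,0,0,0]}' -1; python3 -m crank '{"offset":[[0,-1,0],[0,-3,0],[0,-4,0],[0,-4,0],[0,-1,0],[0,0,0]],"yaw":[0,0,0,0,0,0]}';python3 - <<'E'
from h import *
p,D,E=snap("wrist","w7")
W=cloud("wrist",D,E)
rect("wrist","clay",(W[...,2]>.1)&(W[...,2]<.13)&(abs(W[...,0]-.6)<.05)&(abs(W[...,1]-.02)<.05),(0,0,640,300),.116,E)
go(.49,.40,7.5)
E
```

```text
time: 14.2
tcp_pos: [0.6015, 0.0189, 0.0899]
ee_rot: [0.537, -0.525, 0.465, -0.468]
ft_force: [0.7, -0.0, 0.6]
gripper_width: 0.999
time: 14.7
tcp_pos: [0.5977, 0.0175, 0.2257]
ee_rot: [0.536, -0.526, 0.466, -0.467]
ft_force: [0.0, -0.3, -0.4]
gripper_width: 0.999
clay [0.6001 0.0203] [0.0588 0.0597] long axis deg 90.43
tcp [0.5979 0.0176 0.2251] jaw deg 7.39 local cm [-39.31   0.28  -5.78] yaw -0.0019 q6 -0.113 F [ 1.2 -0.6  0.5] w 1.003 t 14.75
```

View pics/w7.png

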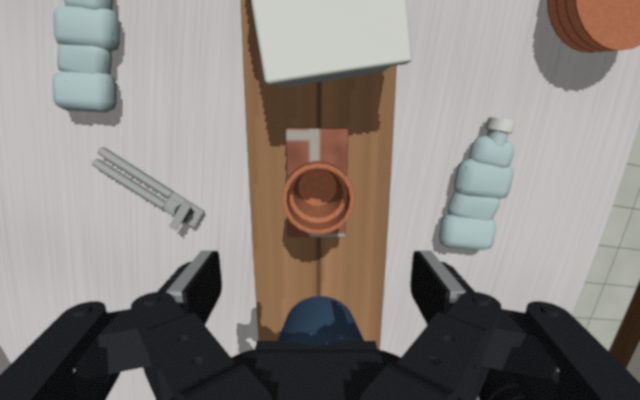

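```bash
python3 -m crank '{"offset":[[2,-1,-1],[4,0,-1],[4,0,-1],[4,0,-1],[1,0,0],[0,0,0]],"yaw":[0,0,0,0,0,0]}';python3 - <<'E'
from h import *
p,D,E=snap("wrist","w8")
W=cloud("wrist",D,E)
m=((W[...,2]>.125)&(W[...,2]<.155)&(abs(W[...,0]-.63)<.1)&(abs(W[...,1]+.17)<.1)).astype(np.uint8);m[:,:]*=(np.arange(400)[:,None]<330)
rect("wrist","pot",m,(0,0,640,400),.138,E)
c=max(cv2.findContours(m,0,1)[0],key=cv2.contourArea)[:,0].astype(float)
print(c.min(0),c.max(0),"circ",cv2.minEnclosingCircle(onz("wrist",c,.136,E)[:,:2].astype(np.float32)))
g=p[...,2].astype(int)-p[...,0]
for v in(60,90,300): 
    s=np.where((g[v]>35))[0];s=s[(s>150)&(s<450)];print(v,s.min() if len(s) else 0,onz("wrist",[(s.min()-.7,v)],.018,E).round(4) if len(s) else "")
go(.49,.40,7.5)
E
```

```text
time: 15.25
tcp_pos: [0.5741, -0.1396, 0.2263]
ee_rot: [0.536, -0.528, 0.467, -0.463]
ft_force: [0.1, 0.3, 0.5]
gripper_width: 0.999
pot [ 0.625  -0.1675] [0.1279 0.1255] long axis deg 63.47
[297. 170.] [459. 323.] circ ((0.6280218958854675, -0.16834433376789093), 0.06622013449668884)
60 288 [[ 0.5294 -0.0197  0.018 ]]
90 288 [[ 0.5328 -0.0492  0.018 ]]
300 0 
tcp [ 0.5737 -0.1387  0.226 ] jaw deg 7.69 local cm [-54.5    0.65  -1.09] yaw 0.0033 q6 -0.387 F [-1.   0.3  0.3] w 0.998 t 15.3
```

View pics/w8.png

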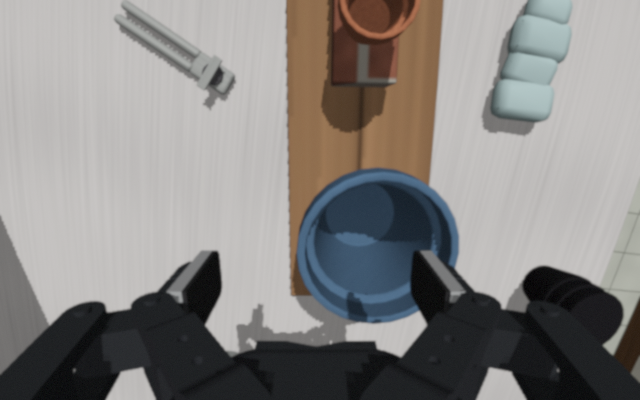

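```bash
python3 -m crank '{"offset":[[-2,0,0],[-3.9,0,-0.08],[-3.9,0,-0.08],[-3.9,0,-0.08],[-3.9,0,-0.08],[-3.9,0,-0.08],[-3.9,0,-0.08],[-3.9,0,-0.08],[-3.9,0,-0.08],[-3.9,0,-0.08],[-3.9,0,-0.08],[-3.9,0,-0.08],[-3.9,0,-0.08],[-3.9,0,-0.08],[-1.5,0,0],[0,0,0]],"yaw":[0,0,0,0,0,0,0,0,0,0,0,0,0,0,0,0]}';python3 - <<'E'
from h import *
p,D,E=snap("wrist","w9")
W=cloud("wrist",D,E)
m=((W[...,2]>.085)&(W[...,2]<.12)&(abs(W[...,0]-.49)<.07)&(abs(W[...,1]-.42)<.07)).astype(np.uint8)
c=max(cv2.findContours(m,0,1)[0],key=cv2.contourArea)[:,0].astype(float);print(c.min(0),c.max(0))
ci=cv2.minEnclosingCircle(onz("wrist",c,.1,E)[:,:2].astype(np.float32));print(ci)
rect("wrist","tin",m,(0,0,640,400),.1,E)
go(*ci[0],7.5,.055)
E
```

```text
time: 16.63
tcp_pos: [0.4677, 0.4347, 0.22]
ee_rot: [-0.535, 0.535, -0.47, 0.454]
ft_force: [-0.2, -0.8, 0.3]
gripper_width: 1.0
[319. 171.] [383. 235.]
((0.4955950379371643, 0.43442291021347046), 0.02886907383799553)
tin [0.4962 0.4348] [0.0546 0.0562] long axis deg 98.58
tcp [0.4676 0.4335 0.2198] jaw deg 8.35 local cm [ 0.59 16.42  3.05] yaw 0.0148 q6 0.578 F [-0.1  0.7 -0.5] w 0.998 t 16.68
```

```bash
sed -i 's/    print("tcp",p/    print("axis",M[:,1].round(3),"tcp",p/' h.py; python3 -m crank '{"offset":[[0.6,0,3.0],[0,2,0],[0,3,0],[0,2,0],[0,0,0]],"yaw":[0.012,0,0,0,0]}'; python3 -c "
from h import *
go(.4957,.4345,7.5,.055)"
```

```text
time: 17.1
tcp_pos: [0.4941, 0.4319, 0.146]
ee_rot: [-0.532, 0.534, -0.472, 0.457]
ft_force: [-0.9, -0.8, -1.6]
gripper_width: 1.004
axis [-0.019  0.012 -1.   ] tcp [0.4941 0.4319 0.146 ] jaw deg 7.86 local cm [-0.1   9.1   0.35] yaw 0.0063 q6 0.555 F [-0.9 -0.8 -1.6] w 1.004 t 17.1
```

```bash
python3 -m crank '{"offset":[[-0.1,1,0.35],[0,2,0],[0,2.5,0],[0,2.5,0],[0,1,0],[0,0,0]],"yaw":[0.006,0,0,0,0,0]}'; python3 -c "
from h import *
go(.4957,.4345,7.5,.055)"
```

```text
time: 17.6
tcp_pos: [0.4978, 0.4334, 0.0562]
ee_rot: [-0.531, 0.531, -0.475, 0.46]
ft_force: [0.5, -0.3, 0.5]
gripper_width: 0.997
axis [-0.016  0.014 -1.   ] tcp [0.4978 0.4334 0.0562] jaw deg 7.3 local cm [-0.13  0.13 -0.19] yaw -0.0035 q6 0.558 F [ 0.5 -0.3  0.5] w 0.997 t 17.6
```

```bash
python3 -m crank '{"offset":[[-0.1,0.1,-0.19],[0,0,0],[0,0,0],[0,0,0],[0,0,0],[0,0,0],[0,0,0],[0,0,0]],"yaw":[0,0,0,0,0,0,0,0]}' 1 35; python3 -m crank '{"offset":[[0,-2,0],[0,-4,0],[0,-4,0],[0,-4,0],[0,-3,0],[0,0,0]],"yaw":[0,0,0,0,0,0]}'; python3 - <<'E'
from h import *
p,D,E=snap("wrist","w10")
m=r.camera_model("wrist");C=cloud("wrist",D,(m,m["T_tool_cam"]))
k=((D>.05)&(C[...,1]<.03)&(abs(C[...,2])<.0315)&(C[...,0]>-.05)&(C[...,0]<.05)).astype(np.uint8)
ys=C[k>0];print("n",k.sum(),"x",np.percentile(ys[:,0],[1,50,99]),"ymin",np.percentile(ys[:,1],[1,5,20]))
go(.4904,-.186,7.5,.2)
E
```

```text
time: 18.27
tcp_pos: [0.4986, 0.4365, 0.0624]
ee_rot: [0.534, -0.528, 0.474, -0.46]
ft_force: [-0.3, 0.2, -0.7]
gripper_width: 0.648
time: 18.77
tcp_pos: [0.4985, 0.4315, 0.2363]
ee_rot: [-0.531, 0.531, -0.475, 0.46]
ft_force: [-0.3, 0.8, -0.3]
gripper_width: 0.651
n 36288 x [-0.02645465 -0.01181889  0.02664102] ymin [-0.09856076 -0.09628674 -0.08707298]
axis [-0.017  0.013 -1.   ] tcp [0.4979 0.431  0.2339] jaw deg 7.27 local cm [61.16  2.61 -8.51] yaw -0.0039 q6 0.565 F [-0.5  0.6 -0.2] w 0.65 t 18.82
```

View pics/w10.png

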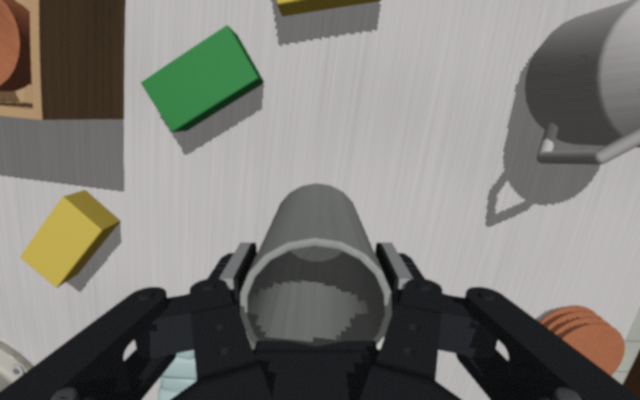

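```bash
python3 -m crank '{"offset":[[2,0,-0.3],[3.9,0,-0.55],[3.9,0,-0.55],[3.9,0,-0.55],[3.9,0,-0.55],[3.9,0,-0.55],[3.9,0,-0.55],[3.9,0,-0.55],[3.9,0,-0.55],[3.9,0,-0.55],[3.9,0,-0.55],[3.9,0,-0.55],[3.9,0,-0.55],[3.9,0,-0.55],[3.9,0,-0.55],[3,0,-0.4],[0,0,0]],"yaw":[0,0,0,0,0,0,0,0,0,0,0,0,0,0,0,0,0]}'; python3 -c "
from h import *
go(.4904,-.186,7.5,.06)"
```

```text
time: 20.23
tcp_pos: [0.477, -0.1957, 0.2053]
ee_rot: [-0.526, 0.538, -0.479, 0.452]
ft_force: [0.7, -0.2, -0.5]
gripper_width: 0.646
axis [-0.04   0.012 -0.999] tcp [ 0.477  -0.1957  0.2053] jaw deg 7.73 local cm [-0.53 14.48  2.01] yaw 0.0041 q6 -0.522 F [ 0.7 -0.2 -0.5] w 0.646 t 20.23
```

```bash
python3 -m crank '{"offset":[[-0.5,1,2],[0,3,0],[0,3,0],[0,3,0],[0,1,0],[0,0,0]],"yaw":[0.004,0,0,0,0,0]}'; python3 -c "
from h import *
go(.4904,-.186,7.5,.06)"
```

```text
time: 20.73
tcp_pos: [0.4884, -0.1872, 0.085]
ee_rot: [-0.523, 0.536, -0.484, 0.453]
ft_force: [0.1, -0.2, -0.1]
gripper_width: 0.649
axis [-0.045  0.015 -0.999] tcp [ 0.4884 -0.1872  0.085 ] jaw deg 7.1 local cm [-0.05  2.49  0.33] yaw -0.007 q6 -0.489 F [ 0.1 -0.2 -0.1] w 0.649 t 20.73
```

```bash
python3 -m crank '{"offset":[[0.05,0.5,0.5],[0,0.6,0],[0,0.4,0],[0,0.2,0],[0,0,0]],"yaw":[-0.007,0,0,0,0]}'; python3 -c "
from h import *
go(.4925,-.187,7.5,.06)"
```

```text
time: 21.15
tcp_pos: [0.4927, -0.1856, 0.0661]
ee_rot: [-0.525, 0.538, -0.482, 0.45]
ft_force: [-0.3, 0.1, -0.5]
gripper_width: 0.651
axis [-0.047  0.016 -0.999] tcp [ 0.4927 -0.1856  0.0661] jaw deg 7.59 local cm [ 0.15  0.61 -0.01] yaw 0.0016 q6 -0.492 F [-0.3  0.1 -0.5] w 0.651 t 21.15
```

```bash
python3 -m crank '{"offset":[[0.15,0.3,0],[0,0.3,0],[0,0.2,0],[0,0.2,0]],"yaw":[0,0,0,0]}'; python3 -c "
from h import *
go(.4925,-.187,7.5,.06)"
```

```text
time: 21.48
tcp_pos: [0.494, -0.1878, 0.058]
ee_rot: [-0.526, 0.538, -0.481, 0.451]
ft_force: [-10.3, 1.7, 40.6]
gripper_width: 0.651
axis [-0.043  0.014 -0.999] tcp [ 0.494  -0.1878  0.058 ] jaw deg 7.59 local cm [-0.11 -0.19 -0.15] yaw 0.0016 q6 -0.495 F [-10.3   1.7  40.6] w 0.651 t 21.48
```

```bash
python3 -m crank '{"offset":[[0,-0.15,-0.1],[0,0,0]],"yaw":[0,0]}'; python3 -m crank '{"offset":[[0,0,0],[0,0,0],[0,0,0],[0,0,0],[0,0,0]],"yaw":[0,0,0,0,0]}' -1; python3 -m crank '{"offset":[[0,-1,0],[0,-3,0],[0,-4,0],[0,-4,0],[0,-2,0],[0,0,0]],"yaw":[0,0,0,0,0,0]}'; python3 - <<'E'
from h import *
p,D,E=snap("wrist","w11")
W=cloud("wrist",D,E)
m=((W[...,2]>.085)&(W[...,2]<.12)&(abs(W[...,0]-.49)<.06)&(abs(W[...,1]+.187)<.06)).astype(np.uint8);m[330:]=0
c=max(cv2.findContours(m,0,1)[0],key=cv2.contourArea)[:,0].astype(float);print(c.min(0),c.max(0))
ci=cv2.minEnclosingCircle(onz("wrist",c,.1,E)[:,:2].astype(np.float32));print(ci)
rect("wrist","tin",m,(0,0,640,400),.1,E)
g=p[...,2].astype(int)-p[...,0]
for v in(120,160,200): 
    s=np.where((g[v]>35))[0];s=s[s>350];print(v,s.min() if len(s) else 0,onz("wrist",[(s.min()-.7,v)],.018,E).round(4) if len(s) else "")
go(.4,-.0125,7.5)
E
```

```text
time: 21.65
tcp_pos: [0.4935, -0.1883, 0.0602]
ee_rot: [-0.526, 0.538, -0.48, 0.451]
ft_force: [0.7, -0.8, -0.5]
gripper_width: 0.653
time: 22.07
tcp_pos: [0.489, -0.1877, 0.0587]
ee_rot: [-0.524, 0.539, -0.483, 0.449]
ft_force: [-0.8, 0.4, 0.7]
gripper_width: 0.998
time: 22.57
tcp_pos: [0.4967, -0.1895, 0.2064]
ee_rot: [-0.524, 0.539, -0.483, 0.448]
ft_force: [0.2, -0.2, 0.5]
gripper_width: 1.001
[283. 167.] [350. 235.]
((0.4923616349697113, -0.18856880068778992), 0.02860260382294655)
tin [ 0.4917 -0.1884] [0.0543 0.0564] long axis deg 98.58
120 378 [[ 0.5401 -0.1164  0.018 ]]
160 377 [[ 0.546  -0.1561  0.018 ]]
200 375 [[ 0.5514 -0.1982  0.018 ]]
axis [-0.052  0.017 -0.999] tcp [ 0.4964 -0.1894  0.2051] jaw deg 7.59 local cm [-18.79   0.8   -7.21] yaw 0.0015 q6 -0.496 F [ 0.4  0.  -0.1] w 1.003 t 22.62
```

View pics/w11.png

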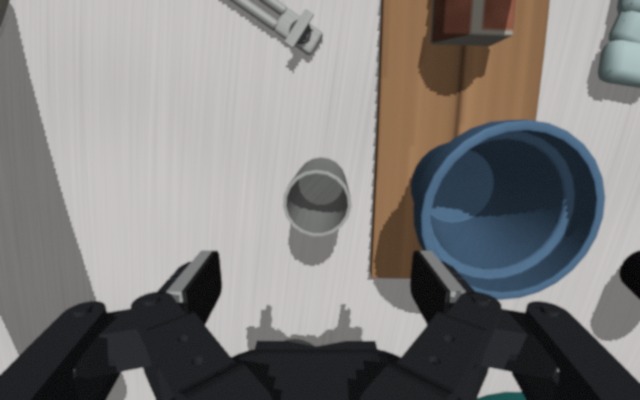

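```bash
python3 - <<'E'
from h import *
p=cv2.imread("pics/w11.png");D=np.load("pics/w11.npz")["d"];E=ext("wrist");W=cloud("wrist",D,E)
m=((W[...,2]>.12)&(W[...,2]<.155)&(abs(W[...,0]-.63)<.1)&(abs(W[...,1]+.17)<.1)).astype(np.uint8)
c=max(cv2.findContours(m,0,1)[0],key=cv2.contourArea)[:,0].astype(float);print(c.min(0),c.max(0))
P=onz("wrist",c,.137,E)[:,:2];ci=cv2.minEnclosingCircle(P.astype(np.float32));a=np.radians(7.45);d=np.array([-np.sin(a),np.cos(a)])
print(ci,"pot t",np.array(ci[0])@d,"tin t",np.array([.492,-.1885])@d,"t-range",(P@d).min(),(P@d).max())
E
python3 -m crank '{"offset":[[-2,0,-0.8],[-3.6,0,-1.4],[-3.6,0,-1.4],[-3.6,0,-1.4],[-3.6,0,-1.4],[-2.2,0,-0.8],[0,0,0],[0,0,0],[0,0,0],[0,0,0],[0,0,0],[0,0,0],[0,0,0]],"yaw":[0,0,0,0,0,0,-0.12,-0.12,-0.12,-0.12,-0.12,-0.12,-0.12]}';python3 - <<'E'
from h import *
p,D,E=snap("wrist","w12")
W=cloud("wrist",D,E);go(.405,-.015,60,.002)
g=cv2.cvtColor(p,cv2.COLOR_BGR2GRAY)
cv2.imwrite("pics/c12.png",p)
k=((W[...,2]>.005)&(W[...,2]<.05)&(abs(W[...,0]-.405)<.09)&(abs(W[...,1]+.015)<.09))
rect("wrist","opener",k,(0,0,640,310),.012,E)
E
```

```text
[415. 119.] [604. 299.]
((0.6248188018798828, -0.16708838939666748), 0.06691590696573257) pot t -0.24669248982059988 tin t -0.25070194074351787 t-range -0.3125721946805095 -0.18438088526089752
time: 23.7
tcp_pos: [0.3893, -0.0065, 0.2032]
ee_rot: [-0.677, 0.678, -0.224, 0.178]
ft_force: [-0.5, 0.4, 0.1]
gripper_width: 0.996
axis [-0.062  0.017 -0.998] tcp [ 0.3891 -0.0065  0.2031] jaw deg 57.53 local cm [ 3.03 19.95  0.51] yaw -0.0432 q6 -1.047 F [ 0.  -0.2  0.5] w 1.0 t 23.75
opener [ 0.4075 -0.0167] [0.0372 0.1368] long axis deg 149.74
```

View pics/c12.png

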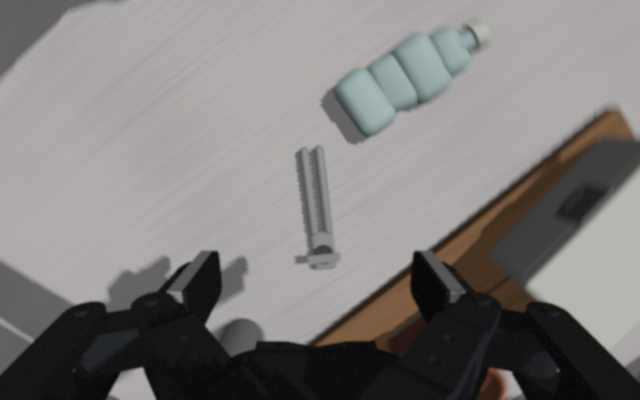

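```bash
python3 - <<'E'
from h import *
D=np.load("pics/w12.npz")["d"];E=ext("wrist")
p=cv2.imread("pics/w12.png");g=cv2.cvtColor(p,cv2.COLOR_BGR2GRAY).astype(int)
W=cloud("wrist",D,E)
h=[]
for v in range(150,236,8):
    u=np.where((W[v,:,2]>.006)&(W[v,:,2]<.03)&(np.arange(640)>280)&(np.arange(640)<350))[0]
    h.append(((u.min()+u.max())/2,v));
h=np.array(h);P=onz("wrist",h,.010,E)[:,:2];print(P[[0,-1]].round(4).tolist())
vx=cv2.fitLine(P.astype(np.float32),cv2.DIST_HUBER,0,.01,.01).ravel();print("axis deg",np.degrees(np.arctan2(vx[1],vx[0])))
e=onz("wrist",[(311.5,146.5)],.01,E)[0,:2];f=onz("wrist",[(323,268)],.012,E)[0,:2]
print(e,f,np.linalg.norm(f-e),(e+f)/2)
d=vx[:2]*np.sign(vx[:2]@(f-e));c0=vx[2:];mid=c0+d*(((e+f)/2-c0)@d);print("mid on axis",mid)
ang=np.degrees(np.arctan2(d[1],d[0]));print("head dir",ang)
go(*mid,ang+90,.002)
E
```

```text
[[0.3487, 0.0107], [0.4266, -0.0293]]
axis deg -26.533497
[0.34532889 0.01223798] [ 0.46588069 -0.04948773] 0.1354355983840357 [ 0.40560479 -0.01862487]
mid on axis [ 0.40564719 -0.01853996]
head dir -26.533497638477257
axis [-0.062  0.017 -0.998] tcp [ 0.3891 -0.0065  0.2031] jaw deg 57.53 local cm [ 3.28 19.94  0.25] yaw -0.1037 q6 -1.047 F [ 0.  -0.2  0.5] w 1.0 t 23.75
```

```bash
python3 -m crank '{"offset":[[3.2,0,0.25],[0,3,0],[0,4,0],[0,4,0],[0,3,0],[0,1,0],[0,0,0]],"yaw":[0,0,0,0,0,-0.095,0]}'; python3 -c "
from h import *
go(.4056,-.0185,63,.001)"
```

```text
time: 24.33
tcp_pos: [0.4094, -0.0193, 0.0439]
ee_rot: [0.687, -0.685, 0.193, -0.15]
ft_force: [-0.5, -0.9, 0.3]
gripper_width: 0.997
axis [-0.059  0.017 -0.998] tcp [ 0.4094 -0.0193  0.0439] jaw deg 62.0 local cm [-0.12  4.31 -0.06] yaw -0.0175 q6 -1.162 F [-0.5 -0.9  0.3] w 0.997 t 24.33
```

```bash
python3 -m crank '{"offset":[[-0.1,1,-0.05],[0,1.5,0],[0,1,0],[0,0.5,0],[0,0,0]],"yaw":[-0.017,0,0,0,0]}'; python3 -c "
from h import *
go(.4056,-.0185,63,.001)"
```

```text
time: 24.75
tcp_pos: [0.4051, -0.0184, 0.0028]
ee_rot: [0.686, -0.684, 0.195, -0.151]
ft_force: [0.3, -0.6, 0.1]
gripper_width: 1.002
axis [-0.061  0.018 -0.998] tcp [ 0.4051 -0.0184  0.0028] jaw deg 61.69 local cm [0.05 0.17 0.02] yaw -0.0229 q6 -1.16 F [ 0.3 -0.6  0.1] w 1.002 t 24.75
```

```bash
python3 -m crank '{"offset":[[0,0.15,0],[0,0.05,0],[0,0.05,0],[0,0.05,0],[0,0.05,0],[0,0,0],[0,0,0],[0,0,0],[0,0,0]],"yaw":[-0.02,0,0,0,0,0,0,0,0]}' 1 40; python3 -c "
from h import *
go(.4056,-.0185,63,.15)"
```

```text
time: 25.5
tcp_pos: [0.4074, -0.0185, 0.0022]
ee_rot: [0.688, -0.685, 0.188, -0.147]
ft_force: [0.6, 0.4, -2.1]
gripper_width: 0.293
axis [-0.055  0.017 -0.998] tcp [ 0.4074 -0.0185  0.0022] jaw deg 62.6 local cm [ -1.01 -14.74  -0.23] yaw -0.007 q6 -1.176 F [ 0.6  0.4 -2.1] w 0.293 t 25.5
```

```bash
python3 -m crank '{"offset":[[0,-2,0],[0,-4,0],[0,-4,0],[0,-4,0],[0,-4,0],[0,-1,0],[0,0,0],[0,0,0],[0,0,0],[0,0,0],[0,0,0],[0,0,0],[0,0,0],[0,0,0]],"yaw":[0,0,0,0,0,0,0.117,0.117,0.117,0.117,0.117,0.117,0.117,0]}'; python3 - <<'E'
from h import *
go(.58,.207,15.9,.2)
p,D,E=snap("wrist","w13")
E=(E[0],E[0]["T_tool_cam"]);C=cloud("wrist",D,E)
k=((D>.05)&(C[...,1]<.03)&(abs(C[...,2])<.03)&(np.arange(400)[:,None]<330))
v,u=np.where(k);q=C[k];print("n",len(q),"x",np.percentile(q[:,0],[.5,50,99]),"z",np.percentile(q[:,2],[1,99]),"y",np.percentile(q[:,1],[2,50,98]))
E
```

```text
time: 26.67
tcp_pos: [0.416, -0.0219, 0.2018]
ee_rot: [-0.547, 0.562, -0.458, 0.418]
ft_force: [0.3, -0.2, -1.4]
gripper_width: 0.291
axis [-0.057  0.017 -0.998] tcp [ 0.416  -0.0219  0.2018] jaw deg 13.44 local cm [-18.48  -0.36  21.25] yaw -0.043 q6 -0.309 F [ 0.3 -0.2 -1.4] w 0.291 t 26.67
n 18254 x [-0.06813986 -0.01254073  0.03118764] z [-0.02777756  0.02812887] y [-0.07520879 -0.00994482 -0.00324291]
```

View pics/w13.png

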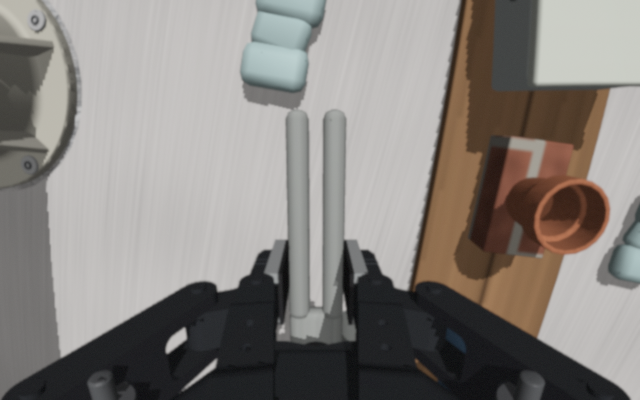

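```bash
python3 -m crank '{"offset":[[-1.2,0,1.4],[-2.6,0,3],[-2.6,0,3],[-2.6,0,3],[-2.6,0,3],[-2.6,0,3],[-2.6,0,3],[-1,0,1],[0,0,0]],"yaw":[0,0,0,0,0,0,0,0,-0.043]}'; python3 - <<'E'
from h import *
p,D,E=snap("wrist","w14")
W=cloud("wrist",D,E);hsv=cv2.cvtColor(p,cv2.COLOR_BGR2HSV)
k=((W[...,2]>.085)&(W[...,2]<.115)&(abs(W[...,0]-.58)<.13)&(abs(W[...,1]-.207)<.13)&(hsv[...,2]>150)&(np.arange(400)[:,None]<320))
v,u=np.where(k);print(u.min(),u.max(),v.min(),v.max())
rc,a=rect("wrist","lid",k,(0,0,640,400),.098,E)
go(.58,.2085,15.9,.1)
E
```

```text
time: 27.47
tcp_pos: [0.5724, 0.2126, 0.1937]
ee_rot: [-0.566, 0.581, -0.433, 0.392]
ft_force: [0.1, -0.3, -0.8]
gripper_width: 0.291
254 416 94 317
lid [0.5752 0.2236] [0.1173 0.148 ] long axis deg 106.6
axis [-0.059  0.016 -0.998] tcp [0.5719 0.2119 0.1936] jaw deg 18.92 local cm [0.9  9.29 1.13] yaw 0.0526 q6 -0.014 F [-0.7  0.4 -2.1] w 0.288 t 27.52
```

```bash
python3 -m crank '{"offset":[[0,0,0],[0.9,2,1.1],[0,3,0],[0,1.5,0],[0,0,0]],"yaw":[0.05,0,0,0,0]}'; python3 -c "
from h import *
go(.58,.2083,16.1,.1)"
```

```text
time: 27.93
tcp_pos: [0.5812, 0.2068, 0.126]
ee_rot: [-0.56, 0.576, -0.441, 0.401]
ft_force: [-0.5, -0.1, -0.9]
gripper_width: 0.288
axis [-0.059  0.016 -0.998] tcp [0.5812 0.2068 0.126 ] jaw deg 16.94 local cm [-0.1   2.6   0.06] yaw 0.0147 q6 0.004 F [-0.5 -0.1 -0.9] w 0.288 t 27.93
```

```bash
python3 -m crank '{"offset":[[-0.1,0.7,0.05],[0,0.7,0],[0,0.3,0],[0,0,0]],"yaw":[0.014,0,0,0]}'; python3 -c "
from h import *
go(.58,.2083,16.1,.1)"
```

```text
time: 28.27
tcp_pos: [0.58, 0.2072, 0.1089]
ee_rot: [-0.557, 0.573, -0.444, 0.404]
ft_force: [0.5, -1.0, -0.5]
gripper_width: 0.287
axis [-0.059  0.016 -0.998] tcp [0.58   0.2072 0.1089] jaw deg 16.25 local cm [-0.08  0.89  0.08] yaw 0.0027 q6 0.016 F [ 0.5 -1.  -0.5] w 0.287 t 28.27
```

```bash
python3 -m crank '{"offset":[[-0.1,0.3,0.1],[0,0.3,0],[0,0.2,0]],"yaw":[0,0,0]}'; python3 -c "
from h import *
go(.58,.2083,16.1,.1)"
```

```text
time: 28.52
tcp_pos: [0.5815, 0.2091, 0.1024]
ee_rot: [-0.558, 0.572, -0.444, 0.405]
ft_force: [-0.2, 0.3, -0.9]
gripper_width: 0.288
axis [-0.056  0.017 -0.998] tcp [0.5815 0.2091 0.1024] jaw deg 16.29 local cm [ 0.04  0.24 -0.15] yaw 0.0034 q6 0.016 F [-0.2  0.3 -0.9] w 0.288 t 28.52
```

```bash
python3 -m crank '{"offset":[[0,0.15,-0.1],[0,0.1,0],[0,0.1,0]],"yaw":[0,0,0]}'; python3 -c "
from h import *
go(.58,.2083,16.1,.1)"
```

```text
time: 28.77
tcp_pos: [0.5812, 0.209, 0.1]
ee_rot: [-0.559, 0.572, -0.443, 0.405]
ft_force: [-3.8, -2.2, 13.2]
gripper_width: 0.293
axis [-0.054  0.017 -0.998] tcp [0.5812 0.209  0.1   ] jaw deg 16.31 local cm [ 0.03  0.01 -0.14] yaw 0.0037 q6 0.016 F [-3.8 -2.2 13.2] w 0.293 t 28.77
```

```bash
python3 -m crank '{"offset":[[0,-0.1,0],[0,0,0],[0,0,0],[0,0,0],[0,0,0],[0,0,0]],"yaw":[0,0,0,0,0,0]}' -1; python3 -m crank '{"offset":[[0,-1,0],[0,-3,0],[0,-4,0],[0,-4,0],[0,-2,0],[0,0,-3],[0,0,-4],[0,0,-4],[0,0,-4],[0,0,-4],[0,0,-2],[0,0,0]],"yaw":[0,0,0,0,0,0,0,0,0,0,0,0]}'; python3 - <<'E'
from h import *
t,d,_=snap("top","t9");s,ds,_=snap("scene","s9");w,dw,E=snap("wrist","w15")
big=cv2.resize(t[110:270,180:510],(800,388),interpolation=2)
cv2.imwrite("pics/c9.png",np.vstack([big,cv2.resize(s[120:320,160:480],(800,500))[:212]]) if 0 else np.vstack([big,np.hstack([cv2.resize(s[90:290,180:420],(400,210)),cv2.resize(w,(400,210))])]))
W=cloud("top",d)
rect("top","opener",(W[...,2]>.103)&(W[...,2]<.13),(240,140,320,205),.11)
rect("top","clay",(W[...,2]>.1)&(W[...,2]<.13),(325,140,370,190),.116)
rect("top","brick",(W[...,2]>.045)&(W[...,2]<.075),(318,145,375,205),.058)
rect("top","tin",(W[...,2]>.085)&(W[...,2]<.115),(385,180,430,235),.1)
rect("top","short",(W[...,2]>.045)&(W[...,2]<.08),(470,190,510,220),.055)
W0=np.load("pics/top0.npz")["p"];print("bottles diff",[np.abs(t[a:b,c:e].astype(int)-W0[a:b,c:e]).mean().round(1) for a,b,c,e in((240,270,278,330),(95,125,310,365),(190,220,475,510))])
go(0,0,0)
E
```

```text
time: 29.27
tcp_pos: [0.5815, 0.2093, 0.1015]
ee_rot: [-0.559, 0.572, -0.443, 0.405]
ft_force: [0.0, 0.8, -0.2]
gripper_width: 0.997
time: 30.27
tcp_pos: [0.3806, 0.1453, 0.2636]
ee_rot: [-0.561, 0.57, -0.442, 0.406]
ft_force: [0.2, -0.6, -0.3]
gripper_width: 1.0
opener [0.588  0.2087] [0.0438 0.1399] long axis deg 104.0
clay [0.6019 0.0188] [0.0573 0.058 ] long axis deg 179.9
brick [0.6014 0.0185] [0.0629 0.1103] long axis deg 97.32
tin [ 0.4939 -0.1899] [0.0553 0.0521] long axis deg 89.83
short [ 0.4965 -0.4309] [0.0718 0.0695] long axis deg 89.75
bottles diff [np.float64(28.5), np.float64(0.5), np.float64(0.7)]
axis [-0.045  0.02  -0.999] tcp [0.3852 0.1467 0.2638] jaw deg 16.29 local cm [  3.32   1.45 -41.06] yaw 0.2844 q6 0.034 F [0.3 0.2 0.9] w 1.001 t 30.42
```

View pics/c9.png

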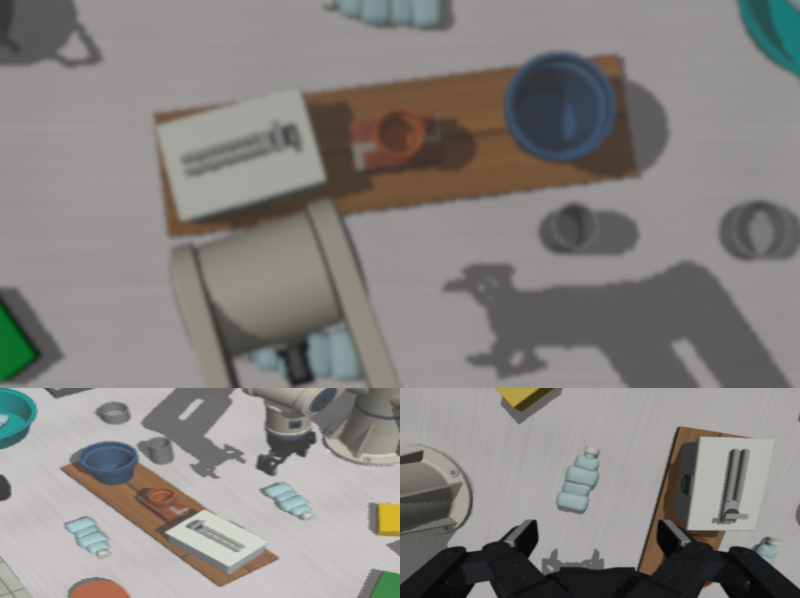

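```bash
python3 -c "
from bench import r
print(r.close_job())"
```

```text
the job is handed in; nothing more can be done
None
```

The job is done in the order asked and handed in at about 30 s. All four objects look right in the final pictures, with nothing touching the robot.

- **Brick:** it lies flat and lengthwise along the plank, within about 0.3° of the plank's direction. Along the plank it is within a millimetre or so of the middle. Across the plank, the top and wrist cameras both put it about 2–4 mm towards the robot; I left it there.
- **Clay pot:** it stands upright on the brick, within about 1 mm of the brick's middle.
- **Tall tin:** it stands upright with a measured gap of about 29.5 mm to the plank. It is about 2–4 mm off square in front of the flowerpot, along the plank.
- **Can opener:** it lies flat along the lid's long side. The final box fit gave 104° against the lid's 106°, with its centre about 4 mm off. The turning key sticks out on one side and skews that fit; the gripper let go within about 2 mm of the lid's middle.
- **Bystanders:** the short tin and the far bottle match the first picture. The arm partly hid the near bottle in the last top view, so the comparison failed for it, but the last scene and wrist pictures show it apparently undisturbed.

**Disagreements and forces:** the top and wrist cameras disagreed by about 2–5 mm in x, so I trusted the wrist camera for gripping and placing. The gripper's tilt drifted to about 3° during the job, so the tin and opener settled slightly on release. The highest wrist force I read was about 42 N, briefly, when the tin met the table.

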